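Free the locked handwheel, close the valve, back it off two turns and hold

ROBOT

A 6-joint arm with a two-finger parallel gripper is mounted at the origin on the work surface. World frame = base frame: x ahead of the robot, y to its left, z up, the work surface at z = 0. Lengths are in m, angles in rad, forces in N, time in s.
With the tool pointing down it reaches from about 0.35 to 0.85 m from the base axis. Payload 8.1 kg.
Tool frame: the origin (TCP) lies at the very end of the fingers, on their centre line; the grasp point (between the pads) lies robot.hold_point_z behind it (robot.hold_point_z is the distance from the TCP to the grasp point, in m); z points along the fingers, y is the line along which they close (so a half turn about z gives the same grasp; the last joint's range is limited). The gripper opens to 85 mm and grips with 20 to 120 N. Pads are 22 mm wide; open, the fingers measure 114 mm over their backs; the gripper's body (76 mm by 85 mm) begins 54 mm behind the grasp point. The pads swing forward as they close: fully open they stand 13 mm farther back than shut.
Start: joints at [1.155, 0.13, 1.488, -0, 1.523, -0.085], TCP at [0.195, 0.567, 0.231] pointing down, gripper open.
Joint ranges: [-2.96, 2.96], [-0.89, 2.26], [0.02, 2.5], [-1.34, 4.48], [0, 2.73], [-2.66, 2.66]. Speed limits (rad/s): [2.39, 2.39, 2.79, 3.14, 3.14, 3.14].

INTERFACE

Orientations are given as a unit quaternion [x, y, z, w].
In Python, from plant import status, cams, sign_off, robot gives the robot as it stands. The module is installed in compiled form; this text tells all that it offers.
- The arm moves only by the tool move_arm, never from a script. Its argument "targets" is text: rows parted by semicolons, each of 5 numbers parted by spaces: the shift along the tool's x, y, z in cm, then the turn about the tool's z in rad, then the closure, from 0 (fully open) to 1 (shut). In form: x y z roll hand; .... A call has 1 to 20 rows; each row shifts and turns the commanded pose from where the row before left it, along the tool's axes as they then stand; what a row does not reach is not made up. A row lasts 1/8 s, in which the tool goes at most 62.5 mm and 10.7 degrees, less where a joint would pass 70% of its speed; a pose out of reach is approached as far as the arm can. A call is refused whole if a number of a shift passes 6.25 or a number of a turn 0.188, either way. A call with a gripper value outside its range is refused whole. The fingers move at their own pace and stop on an object; "force" is the grip in N (left out, the last holds). Time passes only in rows, so rows that do not move let the fingers close. It gives the time, the measured TCP pose, the force, the opening and the grip force at its end, in the units of the state.
- status.get_state(): the state, without advancing time (a new reading comes with each control period).
- cams.get_image(name): name is "side" or "top" or "wrist"; returns (picture, depth): 420x560x3 uint8, blue, green, red; 420x560 float32, m along the optical axis (not along the pixel's ray), 0 where there is no reading.
- cams.calibration(name): a dict with "K" (3x3 intrinsics, pixels), "position" and "rotation" of the camera in the world; the wrist camera has in their place "tool_from_camera" (4x4, takes a point from camera to tool coordinates, whose origin is the TCP and whose axes are the flange's). Camera axes: x right, y up, looking along -z (the intrinsics and any distortion apply to the point x, -y, -z); pixel columns grow to the right and rows downward; lengths in m; the calibration is good to about 2 mm. A picture is of the moment at which its call begins: read the wrist's pose just before it. calibration takes no time and is no camera call.
- sign_off(): hands the job in; it is judged then, once.
The state is a dict: "time_s": time; "joint_positions": joint angles; "qvel": joint speeds; "effort": joint torques, N m; "tcp_pos": TCP position; "tool_rot": TCP orientation; "wrist_force": force on the tool from outside, world axes, zero at the start; "moment": the same for the moment, N m; "width": finger opening in m; "gripper_force": force on a finger pad.
Only numpy, scipy, OpenCV 4.12 (cv2) and the standard library are available. Lean on these libraries where they do the work, as an engineer would, in place of code of your own. Each camera call takes 0.05 s, during which the arm holds its last target. There are 200 camera calls.

TASK

Swing the steel hasp up off its catch and right over, until it lies back on the far side of its hinge. Then turn the valve's handwheel clockwise, seen from above, until it comes up against its closed stop, and from there back it off exactly two full turns anticlockwise. Finish with the gripper closed on the wheel's upright crank handle, still holding it there; leave the pipe ring, the hammer and the spray can where they are.

Things in the scene. Friction and masses are not known exactly. Their poses are not given: they have to be found in the camera images.
- valve_base: Fixed station: a grey base plate 260 x 250 x 12 mm with a small globe valve in a pipe. Origin: centre of the plate's underside, on the bench. It turns only about the vertical. Its y axis points from the catch post (34 x 12 mm, at y = -88 mm, with a wire staple reaching 128 mm above the bench) to the hinge post (34 x 12 mm, at y = +95 mm, top 126 mm above the bench); its x axis lies along the pipe. The wheel's axis is the z axis.
- wheel_center (a point): Centre of the grey handwheel on its vertical axis, 100 mm above the bench. The rim's centreline has radius 45 mm and is 14 mm thick, with three spokes; wheel and hub reach at most 112 mm above the bench.
- valve (a joint): Turning of the handwheel, rad. 0 = against the hard closed stop; grows as it is opened, anticlockwise seen from above, with no detents; several turns of travel. It turns with about 0.12 N m of friction and stays where left. At 0 the crank handle stands 2.6 rad anticlockwise (seen from above) of the base's x axis, so its direction is 2.6 + value. It starts less than one turn open.
- crank_handle: Upright black round crank handle on the wheel's rim, 45 mm from the wheel's axis, 22 mm in diameter; it spins freely about its own vertical axis, so a gripper can hold it at a fixed yaw while carrying it round. Origin: on its axis at the wheel's plane (100 mm above the bench); its grip runs from 109 to 165 mm above the bench. While the hasp lies across the wheel the handle cannot pass it.
- hasp (a joint): Swing of the hasp, rad. 0 = lying level across the wheel with its slot over the staple on the catch; 1.57 = upright; 2.9 = lying back on the other side against its stop. The hinge is stiff (about 0.32 N m), so the hasp stays where it is left.
- hasp_hinge (a point): Middle of the hasp's hinge: 118 mm above the bench, at y = +95 mm of the base. The hinge line lies along the base's x axis.
- hasp_pull (a point): Where to grip the hasp: on a round rod 12 mm thick at its free end, parallel to the hinge line and 203 mm from it. The rod sticks out sideways from the 28 mm wide, 5 mm thick strap to the base's -x, ending 91 mm from the strap's middle line; this point is 55 mm from that line. At the start it is 118 mm above the bench with nothing but the plate below it.
- pipe_ring: Bystander: loose short steel pipe ring, 90 mm across and 60 mm tall. Origin under its centre.
- hammer: Bystander: hammer about 280 mm long, lying on the bench to the right of the station as the robot sees it.
- spray_can: Bystander: standing white can, 54 mm across, 150 mm tall. Origin under its centre.

How it is judged:
By the outcome, as a careful person would: the job done as asked, in the order asked, and still so for the second after the job is handed in, while the arm keeps its last pose, push and grip.
It also fails if it takes over 72 s, if anything falls off the work surface, if the arm or the gripper's body presses on something with over 40 N, if the wrist force passes 120 N, or if a joint passes its speed limit or range.

## Working session

There is one attempt and no reset: what is moved stays moved. The work goes in short steps, Python scripts to look and compute and a tool call to move; the robot and the scene stay as the last step left them, time stands still between calls to the robot, and variables do not carry over. Pictures are saved under pics/ and viewed, at most 10 in all, crops included, and the job is handed in when it is done.

Besides the shell and the picture viewer there is one more tool, called after "Request:" as name(argument=value, ...) on one line, values as JSON. move_arm: Moves the arm, as the interface text tells. Its arguments: {"type":"object","properties":{"targets":{"type":"string"},"force":{"type":"number"}},"required":["targets"]}

```bash
mkdir -p pics
cat > h.py <<'E'
import numpy as np,cv2
from plant import status,cams,sign_off,robot
def grab(n):
    p,d=cams.get_image(n); return p,d,cams.calibration(n)
def cloud(d,c,T=None):
    K=np.array(c["K"]);h,w=d.shape;u,v=np.meshgrid(np.arange(w),np.arange(h))
    P=np.stack([(u-K[0,2])/K[0,0]*d,-(v-K[1,2])/K[1,1]*d,-d],-1)
    if T is None: R=np.array(c["rotation"]);t=np.array(c["position"])
    else: R=T[:3,:3];t=T[:3,3]
    return P@R.T+t
E
python3 - <<'E'
from h import *
s=status.get_state();print({k:np.round(v,3) for k,v in s.items()},robot.hold_point_z)
for n in("top","side"):
    p,d,c=grab(n);np.save(n+"_p",p);np.save(n+"_d",d);cv2.imwrite(f"pics/{n}0.png",p);print(n,c)
E
```

```text
{'time_s': np.float64(0.0), 'joint_positions': array([ 1.155,  0.131,  1.489,  0.   ,  1.523, -0.085]), 'qvel': array([-0.002, -0.001, -0.   , -0.   ,  0.001,  0.001]), 'effort': array([ 0.0000e+00, -5.6941e+01, -5.0053e+01, -0.0000e+00,  1.5000e-02,
        0.0000e+00]), 'tcp_pos': array([0.195, 0.567, 0.23 ]), 'tool_rot': array([ 0.165,  0.986, -0.001, -0.   ]), 'wrist_force': array([-0.105,  0.325,  1.214]), 'moment': array([ 0.005, -0.02 , -0.025]), 'gripper_force': np.float64(0.0), 'width': np.float64(0.085)} 0.0187
top {'K': array([[425.8512491 ,   0.        , 272.76837301],
       [  0.        , 425.8512491 , 207.9010702 ],
       [  0.        ,   0.        ,   1.        ]]), 'position': array([ 0.42195422, -0.09672645,  1.02635676]), 'rotation': array([ 0.06322291, -0.06131708, -0.69674409,  0.71189238])}
side {'K': array([[388.54248527,   0.        , 279.6371225 ],
       [  0.        , 388.54248527, 213.97303193],
       [  0.        ,   0.        ,   1.        ]]), 'position': array([-0.02634213, -0.68876393,  0.68269241]), 'rotation': array([ 0.42596544, -0.16905248, -0.34382355,  0.81960971])}
```

View pics/top0.png

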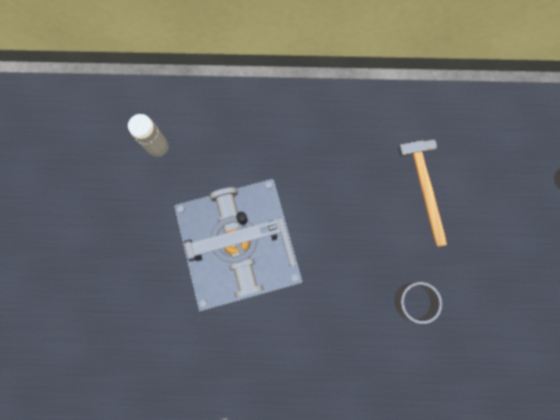

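View pics/side0.png

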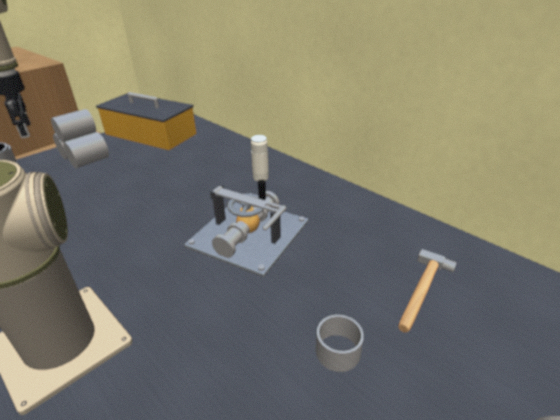

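The top view shows the station's plate centred near (238,244). The hasp runs from its hinge at (190,247) to its free end at (280,228), and the rod points down to (293,265). The black handle is at (242,218). The can, hammer and ring stand clear of the station.

```bash
cat >> h.py <<'E'
from scipy.spatial.transform import Rotation as Ro
def ccloud(d,c):
    c=dict(c);c["rotation"]=Ro.from_quat(c["rotation"]).as_matrix();return cloud(d,c)
def wcloud(d,c,s):
    T=np.eye(4);T[:3,:3]=Ro.from_quat(s["tool_rot"]).as_matrix();T[:3,3]=s["tcp_pos"]
    return cloud(d,c,T@np.array(c["tool_from_camera"]))
E
python3 - <<'E'
from h import *
p=np.load("top_p.npy");d=np.load("top_d.npy");c=cams.calibration("top");P=ccloud(d,c)
print("table z",P[300,100],P[350,300])
hsv=cv2.cvtColor(p,cv2.COLOR_BGR2HSV)
roi=np.zeros(d.shape,bool);roi[170:320,165:310]=1
print(p[290,230],p[200,210],p[330,230],P[290,230],P[218,242])
m=roi&(P[...,2]>0.006)
pts=P[m][:,:2].astype(np.float32)
k=roi&(abs(P[...,2]-0.012)<0.006)&(p[...,0]>90)
q=P[k][:,:2].astype(np.float32);r=cv2.minAreaRect(q);print("plate",r,k.sum())
# handle: black and high
h=roi&(P[...,2]>0.14)&(P[...,2]<.2);print("handle",h.sum(),np.median(P[h],0))
# strap/rod
g=roi&(abs(P[...,2]-.119)<.008)&(p[...,0]>90);print("strap n",g.sum())
sp=P[g];o=np.argsort(sp[:,1]);print(sp[o[:5]],sp[o[-5:]])
r2=P[270-40:270,280:300];
b=cv2.resize(p[175:315,170:310],(560,560),interpolation=cv2.INTER_CUBIC);cv2.imwrite("pics/crop0.png",b)
E
```

```text
table z [ 3.75529392e-01  3.10713624e-01 -3.53232101e-04] [ 0.27278782 -0.16204129  0.00033841]
[185 163 151] [159 142 133] [98 85 80] [0.40550851 0.00374465 0.01255343] [ 0.55278954 -0.03039234  0.16695228]
plate ((0.5185716152191162, -0.010309100151062012), (0.34708693623542786, 0.34002771973609924), 3.755702257156372) 7332
handle 102 [ 0.5558472  -0.02777709  0.16433812]
strap n 1525
[[ 0.46408259 -0.13996665  0.11965334]
 [ 0.46817982 -0.13981942  0.12161379]
 [ 0.46602868 -0.13979147  0.12276435]
 [ 0.47025987 -0.13977766  0.12192603]
 [ 0.46186043 -0.13779908  0.12147953]] [[0.50322087 0.09224054 0.12281146]
 [0.50712569 0.09393663 0.12600182]
 [0.50519487 0.09424618 0.12395615]
 [0.50941706 0.09443186 0.12424744]
 [0.50922569 0.09623314 0.12575111]]
```

View pics/crop0.png

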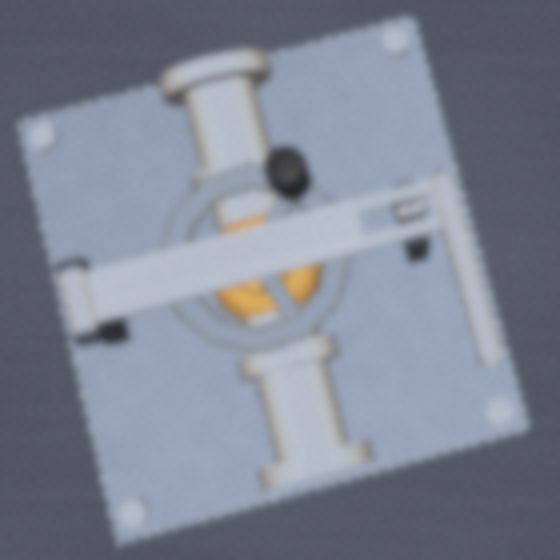

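The enlarged crop shows the plate corners at crop pixels (15,122), (413,15), (528,428) and (118,545). The handle is at (288,170) and the rod runs from (440,180) to (490,362).

```bash
cat >> h.py <<'E'
def ray(c,uv,z):
    K=np.array(c["K"]);R=Ro.from_quat(c["rotation"]).as_matrix();o=np.array(c["position"])
    w=R@np.array([(uv[0]-K[0,2])/K[0,0],-(uv[1]-K[1,2])/K[1,1],-1]);return o+w*(z-o[2])/w[2]
E
python3 - <<'E'
from h import *
c=cams.calibration("top")
C=np.array([ray(c,(u/4+169.6,v/4+174.6),.012) for u,v in[(15,122),(413,15),(528,428),(118,545)]])
ctr=C.mean(0);x=(C[0]+C[1]-C[2]-C[3]);y=C[0]+C[3]-C[1]-C[2]
print(C,ctr,np.linalg.norm(x)/2,np.linalg.norm(y)/2,np.arctan2(x[1],x[0]),np.arctan2(-y[0],y[1]))
a=np.arctan2(x[1]-y[0],x[0]+y[1]);print("yaw",a)
R=np.array([[np.cos(a),-np.sin(a)],[np.sin(a),np.cos(a)]])
B=lambda q:ctr[:2]+R@q
print("hinge",B([0,.095]),"pull",B([-.055,-.108]))
for u,v in[(440,180),(490,362),(440,180)]:print("rod",ray(c,(u/4+169.6,v/4+174.6),.124))
print("rod model",B([0,-.108]),B([-.091,-.108]))
h=ray(c,(290/4+169.6,165/4+174.6),.165)[:2];hb=R.T@(h-ctr[:2]);print("handle",h,hb,np.hypot(*hb),np.arctan2(hb[1],hb[0]),"val",(np.arctan2(hb[1],hb[0])-2.6)%(2*np.pi))
E
```

```text
[[ 0.60440789  0.14894627  0.012     ]
 [ 0.67620054 -0.09062992  0.012     ]
 [ 0.42847548 -0.16345868  0.012     ]
 [ 0.3564819   0.07361039  0.012     ]] [ 0.51639145 -0.00788298  0.012     ] 0.2586613288452521 0.2489302984648728 0.2904742461723204 0.2929817751440869
yaw 0.2917039747481612
hinge [0.48907091 0.08310376] pull [ 0.49477405 -0.1271377 ]
rod [ 0.55759182 -0.10771454  0.124     ]
rod [ 0.46150002 -0.13579619  0.124     ]
rod [ 0.55759182 -0.10771454  0.124     ]
rod model [ 0.54745059 -0.11132055] [ 0.46029487 -0.13749075]
handle [ 0.55754234 -0.03029387] [ 0.03296745 -0.0332985 ] 0.046857688352096756 -0.7903939168129712 val 2.892791390366615
```

Request:
move_arm(targets="0 0 0 -0.1555 0;0 0 0 -0.1555 0;0 0 0 -0.1555 0;0 0 0 -0.1555 0;-0.6 -5 0 0 0;-0.6 -5 0 0 0;-0.6 -5 0 0 0;-0.6 -5 0 0 0;-0.6 -5 0 0 0;-0.6 -5 0 0 0;-0.6 -5 0 0 0;-0.6 -5 0 0 0;-0.6 -5 0 0 0;-0.6 -5 0 0 0;-0.6 -5 0 0 0;-0.6 -5 0 0 0;-0.6 -5 0 0 0;-0.6 -5 0 0 0;-0.6 -5 0 0 0", force=40)

```text
time_s: 2.48
tcp_pos: [0.4966, -0.1267, 0.2309]
tool_rot: [-0.145, 0.989, 0.0, -0.0]
wrist_force: [0.9, 1.1, 0.4]
width: 0.0858
gripper_force: 0.0
```

```bash
cat >> h.py <<'E'
YAW=.2917;CTR=np.array([.5164,-.0079])
def base(P):
    P=np.asarray(P,float).copy();c,s=np.cos(YAW),np.sin(YAW);q=P[...,:2]-CTR
    P[...,0]=q[...,0]*c+q[...,1]*s;P[...,1]=-q[...,0]*s+q[...,1]*c;return P
def rep():
    s=status.get_state();R=Ro.from_quat(s["tool_rot"]).as_matrix()
    print("t",round(s["time_s"],2),"tcp base mm",np.round(base(s["tcp_pos"])*1e3,1),"yaw_y err",round(np.arctan2(R[1,1],R[0,1])-YAW-np.pi/2,4),"tilt",np.round(R[:2,2],4),"F",np.round(s["wrist_force"],1),"w",round(s["width"],4),"g",round(float(s["gripper_force"]),1),"q",np.round(s["joint_positions"],2));return s
E
python3 - <<'E'
from h import *
s=rep();p,d,c=grab("wrist");cv2.imwrite("pics/w1.png",p);P=base(wcloud(d,c,s))
m=(abs(P[...,2]-.120)<.012)&(abs(P[...,1]+.108)<.03)&(P[...,0]<-.025)&(P[...,0]>-.1)
q=P[m];print(m.sum(),np.median(q,0),q.min(0),q.max(0))
vx,vy,x0,y0=cv2.fitLine(q[:,:2].astype(np.float32),2,0,.01,.01).ravel();print(vy/vx,x0,y0,np.argwhere(m).mean(0))
E
```

```text
t 2.48 tcp base mm [ -53.1 -108.1  230.9] yaw_y err -0.0007 tilt [-0.0003  0.0003] F [0.9 1.1 0.4] w 0.0858 g 0.0 q [-0.35 -0.11  1.73  0.    1.52 -2.21]
1281 [-0.06079039 -0.10801472  0.12217209] [-0.09218927 -0.1136465   0.11620744] [-0.02514375 -0.10180975  0.12505479]
-0.008369027 -0.059926193 -0.1078677 [195.22716628 286.19437939]
```

View pics/w1.png

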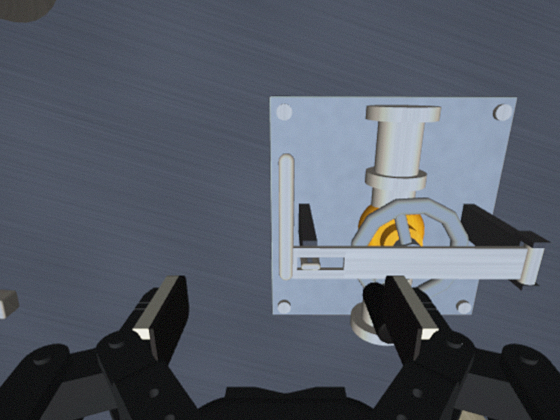

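The wrist view shows the rod vertical at column ~287, rows 155–280. It measures at y = −108 mm in the base frame, as expected, so I'll descend and grip.

Request:
move_arm(targets="0.2 0 3 0 0;0 0 3 0 0;0 0 3 0 0;0 0 2 0 0;0 0 1.5 0 0;0 0 0.6 0 0;0 0 0 0 1;0 0 0 0 1;0 0 0 0 1;0 0 0 0 1;0 0 0 0 1;0 0 0 0 1;0 0 0 0 1;0 0 0 0 1", force=40)

```text
time_s: 4.28
tcp_pos: [0.4951, -0.1265, 0.1009]
tool_rot: [-0.145, 0.989, -0.001, 0.001]
wrist_force: [1.4, -6.8, 2.0]
width: 0.0107
gripper_force: 39.2
```

Run:
```python
from h import *
rep()
a=np.linspace(0,2.85,21);r=20.3
y=-r*np.cos(a);z=r*np.sin(a)
print(np.round(np.c_[a[1:],np.diff(y),-np.diff(z)],2).tolist())
```

```text
t 4.28 tcp base mm [ -54.5 -107.4  100.9] yaw_y err -0.0007 tilt [ 0.0014 -0.0015] F [ 1.4 -6.8  2. ] w 0.0107 g 39.2 q [-0.35 -0.01  1.88 -0.    1.27 -2.21]
[[0.14, 0.21, -2.88], [0.29, 0.61, -2.82], [0.43, 1.01, -2.71], [0.57, 1.38, -2.54], [0.71, 1.73, -2.32], [0.86, 2.04, -2.05], [1.0, 2.31, -1.74], [1.14, 2.53, -1.39], [1.28, 2.71, -1.02], [1.43, 2.82, -0.62], [1.57, 2.88, -0.22], [1.71, 2.88, 0.2], [1.85, 2.83, 0.6], [2.0, 2.71, 1.0], [2.14, 2.54, 1.37], [2.28, 2.32, 1.72], [2.42, 2.05, 2.03], [2.57, 1.74, 2.3], [2.71, 1.4, 2.53], [2.85, 1.03, 2.7]]
```

Request:
move_arm(targets="0 0.05 -1.4 0 1;0 0.16 -1.4 0 1;0 0.6 -2.8 0 1;0 1 -2.7 0 1;0 1.4 -2.5 0 1;0 1.7 -2.3 0 1;0 2 -2.1 0 1;0 2.3 -1.7 0 1;0 2.5 -1.4 0 1;0 2.7 -1 0 1;0 0 0 0 1")

```text
time_s: 5.65
tcp_pos: [0.4541, 0.0123, 0.2981]
tool_rot: [-0.145, 0.989, -0.002, 0.003]
wrist_force: [-4.7, -8.9, 22.5]
width: 0.0102
gripper_force: 42.7
```

Run:
```python
from h import *
s=rep();b=base(s["tcp_pos"])-[0,.095,.118-.0187];print(np.hypot(b[1],b[2]),np.arctan2(b[2],-b[1]))
```

```text
t 5.65 tcp base mm [-53.9  37.3 298.1] yaw_y err 0.0002 tilt [ 0.0068 -0.0027] F [-4.7 -8.9 22.5] w 0.0102 g 42.7 q [-0.08 -0.3   1.77 -0.    1.66 -1.95]
0.2070272577501399 1.2881532118840062
```

Request:
move_arm(targets="0 2.8 -0.3 0 1;0 2.9 0 0 1;0 2.9 0.3 0 1;0 2.8 0.7 0 1;0 2.7 1 0 1;0 2.5 1.4 0 1;0 2.3 1.7 0 1;0 2.1 2 0 1;0 1.7 2.3 0 1;0 1.4 2.5 0 1;0 0 0 0 1")

```text
time_s: 7.02
tcp_pos: [0.3842, 0.2461, 0.177]
tool_rot: [-0.146, 0.989, 0.002, 0.001]
wrist_force: [3.6, 10.3, 2.3]
width: 0.0107
gripper_force: 49.1
```

Run:
```python
from h import *
s=rep();b=base(s["tcp_pos"])-[0,.095,.118-.0187];print(np.hypot(b[1],b[2]),np.arctan2(b[2],-b[1]))
```

```text
t 7.03 tcp base mm [-53.6 281.3 177. ] yaw_y err 0.0015 tilt [0.0019 0.0046] F [ 3.6 10.3  2.3] w 0.0107 g 49.1 q [ 0.45 -0.24  1.95  0.    1.43 -1.41]
0.20188398982210146 2.746382158362801
```

Request:
move_arm(targets="0 0.4 1 0 1;0 0.3 1 0 1;0 0.2 0.8 0 1;0 0.1 0.3 0 1;0 0 0 0 1;0 0 0 0 1")

```text
time_s: 7.78
tcp_pos: [0.3814, 0.2558, 0.1475]
tool_rot: [-0.146, 0.989, 0.003, 0.001]
wrist_force: [-0.1, 14.4, 1.9]
width: 0.0106
gripper_force: 50.0
```

Run:
```python
from h import *
s=rep();b=base(s["tcp_pos"])-[0,.095,.118-.0187];print(np.hypot(b[1],b[2]),np.arctan2(b[2],-b[1]))
```

```text
t 7.78 tcp base mm [-53.5 291.4 147.5] yaw_y err 0.0005 tilt [0.0017 0.006 ] F [-0.1 14.4  1.9] w 0.0106 g 50.0 q [ 0.48 -0.21  1.97  0.    1.37 -1.39]
0.2022377638394681 2.900765984764097
```

Request:
move_arm(targets="0 0.1 0.4 0 1;0 0 0 0 1;0 0 0 0 0;0 0 0 0 0;0 0 0 0 0;0 0 0 0 0;0 0 0 0 0;0 0 -2 0 0;0 0 -4 0 0;0 0 -4 0 0")

```text
time_s: 9.02
tcp_pos: [0.3804, 0.2535, 0.2431]
tool_rot: [-0.145, 0.989, -0.0, -0.0]
wrist_force: [0.1, 0.2, -0.6]
width: 0.0854
gripper_force: 0.0
```

Run:
```python
from h import *
s=rep();p,d,c=grab("wrist");P=base(wcloud(d,c,s))
m=(P[...,0]<-.03)&(P[...,0]>-.09)&(abs(P[...,1]-.29)<.05)&(P[...,2]>.10)&(P[...,2]<.2);q=P[m]
print(m.sum(),np.median(q,0) if len(q) else "")
p,d,c=grab("top");cv2.imwrite("pics/t2.png",p);P=base(ccloud(d,c))
q=P[(P[...,2]>.14)&(P[...,2]<.18)&(np.hypot(P[...,0],P[...,1])<.07)];print("handle",len(q),np.median(q,0))
```

```text
t 9.03 tcp base mm [-55.  289.5 243.1] yaw_y err -0.0006 tilt [-0.0007 -0.0004] F [ 0.1  0.2 -0.6] w 0.0854 g 0.0 q [ 0.48 -0.27  1.85  0.    1.56 -1.39]
1464 [-0.06217893  0.29211606  0.17123886]
handle 101 [ 0.0323925  -0.03013361  0.16473924]
```

View pics/t2.png

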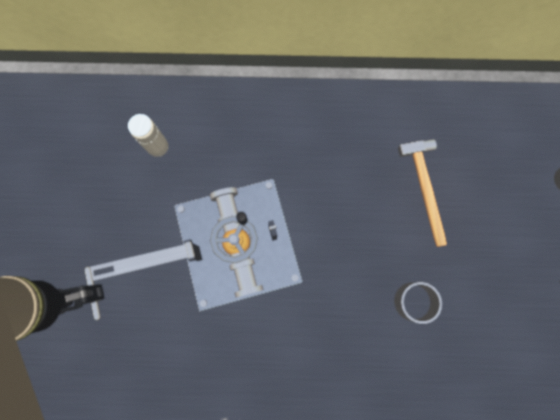

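The top view shows the hasp lying back, from its hinge at (192,250) to the rod at (93,290). The handle at (242,217) is now free.

Request:
move_arm(targets="-0.8 -3.2 0 0 0;-1.1 -4 0 0 0;-1.1 -4 0 0 0;-1.1 -4 0 0 0;-1.1 -4 0 0 0;-1.1 -4 0 0 0;-1.1 -4 0 0 0;-1 -3.5 0 0 0;-0.4 -1.5 0 0 0;0 0 0 0 0")

```text
time_s: 10.38
tcp_pos: [0.5573, -0.0298, 0.2416]
tool_rot: [-0.144, 0.99, 0.0, -0.001]
wrist_force: [0.0, -0.2, -0.9]
width: 0.0853
gripper_force: 0.0
```

Run:
```python
from h import *
s=rep();p,d,c=grab("wrist");P=base(wcloud(d,c,s))
q=P[(P[...,2]>.155)&(P[...,2]<.175)&(np.hypot(P[...,0],P[...,1])<.08)]
(x,y),r=cv2.minEnclosingCircle(q[:,:2].astype(np.float32));print(len(q),np.median(q,0),x,y,r,q[:,2].max())
```

```text
t 10.38 tcp base mm [ 32.9 -32.7 241.6] yaw_y err -0.0018 tilt [-0.0012  0.0004] F [ 0.  -0.2 -0.9] w 0.0853 g 0.0 q [-0.15  0.01  1.59  0.    1.54 -2.01]
789 [ 0.03045062 -0.02999118  0.16385139] 0.03212753310799599 -0.030244112014770508 0.011012574657797813 0.16590687944777077
```

Request:
move_arm(targets="0.1 0.2 3 0 0;0 0 3 0 0;0 0 2.5 0 0;0 0 1.5 0 0;0 0 0.7 0 0;0 0 0 0 1;0 0 0 0 1;0 0 0 0 1;0 0 0 0 1;0 0 0 0 1;0 0 0 0 1;0 0 0 0 1", force=60)

```text
time_s: 11.92
tcp_pos: [0.5561, -0.0277, 0.1363]
tool_rot: [-0.145, 0.989, 0.0, 0.0]
wrist_force: [-4.2, 1.2, 5.4]
width: 0.0204
gripper_force: 58.5
```

Run:
```python
from h import *
s=rep();b=base(s["tcp_pos"]);print(np.hypot(*b[:2]),np.arctan2(b[1],b[0]))
a=-.76-np.arange(0,15)*.2
print(np.round(np.c_[a[1:],-np.diff(4.5*np.cos(a)),np.diff(4.5*np.sin(a))],2).tolist())
```

```text
t 11.93 tcp base mm [ 32.4 -30.4 136.3] yaw_y err -0.0005 tilt [0.0006 0.0001] F [-4.2  1.2  5.4] w 0.0204 g 58.5 q [-0.14  0.08  1.72  0.    1.34 -2.  ]
0.04441410443629046 -0.7545613554861619
[[-0.96, 0.68, -0.59], [-1.16, 0.78, -0.44], [-1.36, 0.86, -0.27], [-1.56, 0.89, -0.1], [-1.76, 0.89, 0.08], [-1.96, 0.86, 0.26], [-2.16, 0.79, 0.42], [-2.36, 0.69, 0.57], [-2.56, 0.57, 0.7], [-2.76, 0.42, 0.8], [-2.96, 0.25, 0.86], [-3.16, 0.07, 0.9], [-3.36, -0.11, 0.89], [-3.56, -0.28, 0.85]]
```

Request:
move_arm(targets="0.68 -0.59 0 0 1;0.78 -0.44 0 0 1;0.86 -0.27 0 0 1;0.89 -0.1 0 0 1;0.89 0.08 0 0 1;0.86 0.26 0 0 1;0.79 0.42 0 0 1;0.69 0.57 0 0 1;0.57 0.7 0 0 1;0.42 0.8 0 0 1;0.25 0.86 0 0 1;0.07 0.9 0 0 1;-0.11 0.89 0 0 1;0 0 0 0 1")

```text
time_s: 13.68
tcp_pos: [0.4709, -0.011, 0.1363]
tool_rot: [-0.145, 0.989, -0.001, 0.0]
wrist_force: [-3.5, 1.1, 11.3]
width: 0.0204
gripper_force: 59.5
```

Run:
```python
from h import *
s=rep();b=base(s["tcp_pos"]);print(np.hypot(*b[:2]),np.arctan2(b[1],b[0])-2.6)
```

```text
t 13.68 tcp base mm [-44.5  10.1 136.3] yaw_y err -0.0004 tilt [ 0.0005 -0.001 ] F [-3.5  1.1 11.3] w 0.0204 g 59.5 q [-0.13 -0.16  1.95 -0.    1.35 -1.99]
0.04564699826682468 0.31823956918876206
```

Request:
move_arm(targets="-0.12 0.44 0 0 1;-0.17 0.44 0 0 1;-0.2 0.38 0 0 1;0 0 0 0 1;0 0 0 0 1")

```text
time_s: 14.3
tcp_pos: [0.4719, 0.0022, 0.1363]
tool_rot: [-0.145, 0.989, -0.0, -0.0]
wrist_force: [-4.2, 0.8, 12.1]
width: 0.0206
gripper_force: 59.6
```

```bash
cat >> h.py <<'E'
def ang():
    s=rep();b=base(s["tcp_pos"]);f=s["wrist_force"];c,n=np.cos(YAW),np.sin(YAW)
    fb=np.array([f[0]*c+f[1]*n,-f[0]*n+f[1]*c]);a=np.arctan2(b[1],b[0]);print("r",np.hypot(*b[:2]),"val",a-2.6,"Ftan ccw",fb@[-np.sin(a),np.cos(a)],"Frad",fb@[np.cos(a),np.sin(a)])
E
python3 -c "from h import *;ang()"
```

```text
t 14.3 tcp base mm [-39.7  22.5 136.3] yaw_y err -0.0006 tilt [ 0.0001 -0.0009] F [-4.2  0.8 12.1] w 0.0206 g 59.6 q [-0.1  -0.16  1.95 -0.    1.35 -1.97]
r 0.045651221286451736 val 0.026706353896139845 Ftan ccw 0.10857480732255645 Frad 4.239884409981658
```

Request:
move_arm(targets="-0.1 0.17 0 0 1;0 0 0 0 1;0 0 0 0 1")

```text
time_s: 14.68
tcp_pos: [0.4722, 0.0036, 0.1363]
tool_rot: [-0.145, 0.989, -0.001, -0.0]
wrist_force: [-5.0, -2.8, 12.2]
width: 0.0203
gripper_force: 59.7
```

```bash
python3 -c "from h import *;ang()"
```

```text
t 14.68 tcp base mm [-39.   23.7 136.3] yaw_y err -0.0009 tilt [-0.0002 -0.0019] F [-5.  -2.8 12.2] w 0.0203 g 59.7 q [-0.1  -0.15  1.95 -0.    1.35 -1.96]
r 0.045632523940648484 val -0.0038727709488459716 Ftan ccw 3.9401311609350955 Frad 4.107239863603605
```

Request:
move_arm(targets="-0.1 0.17 0 0 1;-0.05 0.08 0 0 1;0 0 0 0 1;0 0 0 0 1")

```text
time_s: 15.18
tcp_pos: [0.4724, 0.004, 0.1363]
tool_rot: [-0.145, 0.989, -0.003, -0.001]
wrist_force: [-7.9, -13.3, 13.9]
width: 0.0198
gripper_force: 59.9
```

```bash
python3 -c "from h import *;ang()"
```

```text
t 15.18 tcp base mm [-38.7  24.1 136.3] yaw_y err -0.0017 tilt [-0.0015 -0.006 ] F [ -7.9 -13.3  13.9] w 0.0198 g 59.9 q [-0.1  -0.15  1.95 -0.01  1.35 -1.95]
r 0.04554377122255749 val -0.015181287543789779 Ftan ccw 14.905122423025581 Frad 4.090152014905908
```

Run:
```python
import numpy as np
a=2.6+np.arange(21)*np.pi/10
x=np.round(-4.5*np.cos(a),2);y=np.round(4.5*np.sin(a),2)
print(";".join(f"{u:g} {v:g} 0 0 1" for u,v in np.round(np.c_[np.diff(x),np.diff(y)],2)))
```

```text
0.52 -1.31 0 0 1;0.1 -1.4 0 0 1;-0.34 -1.37 0 0 1;-0.74 -1.19 0 0 1;-1.08 -0.91 0 0 1;-1.31 -0.52 0 0 1;-1.4 -0.1 0 0 1;-1.37 0.34 0 0 1;-1.19 0.74 0 0 1;-0.91 1.08 0 0 1;-0.52 1.31 0 0 1;-0.1 1.4 0 0 1;0.34 1.37 0 0 1;0.74 1.19 0 0 1;1.08 0.91 0 0 1;1.31 0.52 0 0 1;1.4 0.1 0 0 1;1.37 -0.34 0 0 1;1.19 -0.74 0 0 1;0.91 -1.08 0 0 1
```

Request:
move_arm(targets="0.15 -0.25 0 0 1;0 0 0 0 1;0 0 0 0 1")

```text
time_s: 15.55
tcp_pos: [0.4722, 0.0035, 0.1363]
tool_rot: [-0.145, 0.989, -0.001, -0.0]
wrist_force: [-5.4, -2.1, 11.6]
width: 0.0203
gripper_force: 59.7
```

```bash
python3 -c "from h import *;ang()"
```

```text
t 15.55 tcp base mm [-39.   23.6 136.3] yaw_y err -0.001 tilt [-0.0002 -0.0019] F [-5.4 -2.1 11.6] w 0.0203 g 59.7 q [-0.1  -0.15  1.95 -0.    1.35 -1.96]
r 0.04559866056409329 val -0.002325518189012943 Ftan ccw 3.3969124386869245 Frad 4.6964685222672955
```

Backing off now, first turn.

Request:
move_arm(targets="0.52 -1.31 0 0 1;0.1 -1.4 0 0 1;-0.34 -1.37 0 0 1;-0.74 -1.19 0 0 1;-1.08 -0.91 0 0 1;-1.31 -0.52 0 0 1;-1.4 -0.1 0 0 1;-1.37 0.34 0 0 1;-1.19 0.74 0 0 1;-0.91 1.08 0 0 1;-0.52 1.31 0 0 1;-0.1 1.4 0 0 1;0.34 1.37 0 0 1;0.74 1.19 0 0 1;1.08 0.91 0 0 1;1.31 0.52 0 0 1;1.4 0.1 0 0 1;1.37 -0.34 0 0 1;1.19 -0.74 0 0 1;0.91 -1.08 0 0 1")

```text
time_s: 18.05
tcp_pos: [0.4724, 0.0048, 0.1363]
tool_rot: [-0.145, 0.989, 0.0, 0.001]
wrist_force: [0.7, 3.3, 8.4]
width: 0.0199
gripper_force: 59.7
```

```bash
python3 -c "from h import *;ang()"
```

```text
t 18.05 tcp base mm [-38.5  24.8 136.3] yaw_y err -0.0001 tilt [0.0011 0.0008] F [0.7 3.3 8.4] w 0.0199 g 59.7 q [-0.1  -0.16  1.95  0.    1.35 -1.96]
r 0.04583144882417954 val -0.03137489391648263 Ftan ccw -3.3882061570461572 Frad 0.20927002689496363
```

Request:
move_arm(targets="0.52 -1.31 0 0 1;0.1 -1.4 0 0 1;-0.34 -1.37 0 0 1;-0.74 -1.19 0 0 1;-1.08 -0.91 0 0 1;-1.31 -0.52 0 0 1;-1.4 -0.1 0 0 1;-1.37 0.34 0 0 1;-1.19 0.74 0 0 1;-0.91 1.08 0 0 1;-0.52 1.31 0 0 1;-0.1 1.4 0 0 1;0.34 1.37 0 0 1;0.74 1.19 0 0 1;1.08 0.91 0 0 1;1.31 0.52 0 0 1;1.4 0.1 0 0 1;1.37 -0.34 0 0 1;1.19 -0.74 0 0 1;0.91 -1.08 0 0 1")

```text
time_s: 20.55
tcp_pos: [0.4724, 0.0048, 0.1363]
tool_rot: [-0.145, 0.989, 0.0, 0.001]
wrist_force: [1.5, 3.9, 8.8]
width: 0.0204
gripper_force: 59.8
```

Request:
move_arm(targets="0 0 0 0 1;0 0 0 0 1")

```text
time_s: 20.8
tcp_pos: [0.4722, 0.0035, 0.1363]
tool_rot: [-0.145, 0.989, -0.001, -0.0]
wrist_force: [-4.7, -2.0, 11.5]
width: 0.0202
gripper_force: 60.0
```

```bash
python3 -c "from h import *;ang()"
```

```text
t 20.8 tcp base mm [-39.   23.6 136.3] yaw_y err -0.0012 tilt [ 0.     -0.0017] F [-4.7 -2.  11.5] w 0.0202 g 60.0 q [-0.1  -0.15  1.95 -0.    1.35 -1.96]
r 0.04561768220887506 val -0.003186573021425776 Ftan ccw 3.108130768314203 Frad 4.026856040038527
```

Run:
```python
from h import *
a,_,_=grab("side");b,_,_=grab("wrist")
cv2.imwrite("pics/f.png",np.hstack([cv2.resize(a[120:300,120:360],(400,300)),cv2.resize(b,(400,300))]))
```

```text
(no output)
```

View pics/f.png

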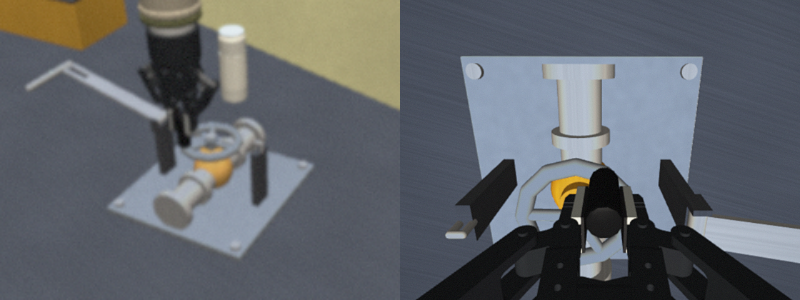

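The side crop (left) shows the hasp lying back behind its post. The wrist view (right) shows the handle at (603,205) gripped between the pads.

```bash
python3 -c "
from h import *
ang();print(sign_off())"
```

```text
t 20.9 tcp base mm [-39.   23.7 136.3] yaw_y err -0.001 tilt [-0.     -0.0017] F [-5.  -1.3 11. ] w 0.0203 g 60.0 q [-0.1  -0.15  1.95 -0.    1.35 -1.96]
r 0.04560255705702665 val -0.004982182062622353 Ftan ccw 2.518524046418443 Frad 4.527144441504013
the job is handed in; nothing more can be done
None
```

The job is handed in at 20.9 s: the hasp lies back at about 2.9 rad, the valve was closed to its stop and backed off two full turns (final position within about 0.1 mm of where it sat at the stop), the gripper is still holding the crank handle, and the pipe ring, hammer and spray can were not touched.

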